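# Push the tin back into its gap in the row

### The arm

A 7-joint arm with a two-finger parallel gripper is mounted at the origin on the work surface. World frame = base frame: x ahead of the robot, y to its left, z up, the work surface at z = 0. Lengths are in mm, angles in rad, forces in N, time in s.
With the tool pointing down it reaches from about 425 to 875 mm from the base axis. Payload 9.9 kg.
Tool frame: the origin (TCP) lies midway between the tips of the shut fingers; the grasp point (between the pads) lies 19 mm behind it; z points along the fingers, y is the line along which they close (so a half turn about z gives the same grasp; the last joint's range is limited). The gripper opens to 85 mm and grips with 20 to 120 N. Pads are 22 mm wide; open, the fingers measure 114 mm over their backs; the gripper's body (76 mm by 85 mm) begins 54 mm behind the grasp point. The pads swing forward as they close: fully open they stand 13 mm farther back than shut.
Start: joints at [1.248, 0.576, 0.025, 1.437, -0.015, 1.129, -0.057], TCP at [159.667, -655.847, 231.289] pointing down, gripper open.
Joint ranges: [-2.76, 2.76], [-0.34, 2.15], [-1.52, 1.57], [0.19, 2.46], [-1.09, 4.23], [0.17, 1.99], [-2.82, 2.82]. Speed limits (rad/s): [2.22, 2.22, 3.01, 3.01, 3.14, 3.14, 3.14].

### API

Orientations are given as a rotation vector (axis times angle).
In Python, from plant import r gives the robot as it stands.
- The arm moves only by the tool step_arm, never from a script. Its argument "deltas" is a list of rows, each an object with "translation": the shift along the tool's x, y, z in m, a list of three; "turn": the turn about the tool's z in rad. In form: [{"translation": [x, y, z], "turn": turn}, ...]. A call has 1 to 5 rows; each row is the pose to reach, as a shift and turn from the pose commanded when the call began, along the tool's axes at that moment; what a row does not reach only later rows make up. A row lasts 1/8 s, in which the tool goes at most 62.5 mm and 10.7 degrees, less where a joint would pass 70% of its speed; a pose out of reach is approached as far as the arm can. A call with a gripper value outside its range is refused whole. "hand" is the closure in counts, from 0 (fully open) to 255 (shut), set as the call begins (left out, the last holds). The fingers move at their own pace and stop on an object; "grip_force" is the grip in N (left out, the last holds). Time passes only in rows, so rows that repeat a pose let the fingers close. It gives the time, the measured TCP pose, the force, the opening and the grip force at its end, in the units of the state.
- r.get_obs(): the state, without advancing time (a new reading comes with each control period).
- r.snapshot(name): name is "side" or "top"; returns the picture (480x640x3 uint8, red, green, blue); there is no depth.
- r.camera_info(name): a dict with "fx", "fy", "cx", "cy" (pixels), "k1" (the pictures are not rectified: a ray, as slopes to the right and down, at radius r is drawn at 1 + k1 r^2 times it, then the intrinsics apply), "R" (3x3) and "t" (3): a world point X has camera coordinates R X + t. Camera axes: x right, y down, z forward; pixel columns grow to the right and rows downward; lengths in mm; the calibration is good to about 2 mm. A picture is of the moment at which its call begins. camera_info takes no time and is no camera call.
- r.job_done(): hands the job in; it is judged then, once.
Trained networks look in the newest picture that a camera, given by its name, has taken for a name from the list of things; names that differ only in an ending like _2 or _b are one class to them, and where a whole thing is asked for, a point or a joint stands for the part that bears it (a point fixed in the world has none). Each returns a list of dicts, best first, with "confidence" (0 to 1); they miss things now and then, are a little off and sometimes report something else, mostly with a low value. They report only what shows in the picture. A call takes as long as a camera call. They do not tell look-alikes from the thing itself.
- r.silhouettes(camera, name): "mask" (480x640 bool, what is visible of it) and "rect" ([left, top, width, height] in pixels, round what is visible of it).
The state is a dict: "clock": time; "joint_pos": joint angles; "joint_velocities": joint speeds; "effort": joint torques, N m; "tool_pos": TCP position; "ee_rot": TCP orientation; "contact_force": force on the tool from outside, world axes, zero at the start; "moment": the same for the moment, N m; "grip_width": finger opening in mm; "grasp_force": force on a finger pad.
Only numpy, scipy, OpenCV 4.12 (cv2) and the standard library are available. Lean on these libraries where they do the work, as an engineer would, in place of code of your own. Each camera call takes 0.05 s, during which the arm holds its last target. There are 200 camera calls.

### The job

Push the oblong kitchen tin that stands out of line into the gap between the round tin and the square tin, until its back is flush against the front edge of the low wooden riser. Only slide it along the table with the fingers - do not lift or tip it - and leave the round tin, the square tin, the mug and the shaker where they stand.

Things in the scene. Friction and masses are not known exactly. Their poses are not given: they have to be found in the camera images.
- oblong_tin: the oblong lidded tin to push, white enamel, pale wooden lid flush with its vertical sides: 94 mm deep (x), 124 wide (y), 60 high; too wide to grip. Origin at the centre of its underside, z up, x roughly away from the robot (within 0.5 rad of the riser's x). About 0.5 kg; slides with 2 to 6 N. Starts 115 to 145 mm on the robot's side of its place, up to 80 mm to either side of the gap
- riser: a low dark wooden riser fixed to the table: 120 mm deep (x), 550 mm wide (y), 50 mm high, origin at the centre of its underside; its x points away from the robot, and its straight vertical front edge, against which the row of tins stands, is the face at x = -60 mm. Crockery up to 45 mm high stands on top of it
- riser_edge (a point): the middle of the riser's front edge face, 30 mm above the table; axes as the riser's
- round_tin: round lidded tin, same enamel and wooden lid, 94 mm diameter, 60 mm high, about 0.8 kg, loose; stands against the riser at one side of the gap (either side). Origin at the centre of its underside
- square_tin: square lidded tin, same materials, 94 x 94 mm, 56 high, about 0.8 kg, loose; stands square against the riser at the other side of the gap. Origin at the centre of its underside, axes as the riser's. The gap is 152 to 170 mm wide, centred midway between the two tins' origins; all three tins are equally deep, so the row has one front line
- mug: white mug, 80 mm diameter, 90 mm high, loose, to one side of the work; a bystander. Origin at the centre of its underside
- shaker: steel shaker, 48 mm diameter, 92 mm high, loose, to the other side of the work; a bystander. Origin at the centre of its underside
Things that resemble listed ones, but are neither listed nor needed, are in the scene too. Leave any purple or yellow look-alike of the round_tin alone.

How it is judged:
By the outcome, as a careful person would: the job done as asked, in the order asked, and still so for the second after the job is handed in, with the robot touching nothing.
It also fails if it takes over 51 s, if anything falls off the work surface, if the arm or the gripper's body presses on something with over 40 N, if the wrist force passes 120 N, or if a joint passes its speed limit or range.

## Working session

There is one attempt and no reset: what is moved stays moved. The work goes in short steps, Python scripts to look and compute and a tool call to move; the robot and the scene stay as the last step left them, time stands still between calls to the robot, and variables do not carry over. Pictures are saved under pics/ and viewed, at most 10 in all, crops included, and the job is handed in when it is done.

Besides the shell and the picture viewer there is one more tool, called after "Call:" in YAML: its name, and indented under it one key for each argument. step_arm: Moves the arm, as the interface text tells. Its arguments: {"type":"object","properties":{"deltas":{"type":"array","items":{"type":"object","properties":{"translation":{"type":"array","items":{"type":"number"}},"turn":{"type":"number"}}}},"hand":{"type":"number"},"grip_force":{"type":"number"}},"required":["deltas"]}

```bash
mkdir -p pics
cat > h.py <<'E'
import numpy as np, cv2
from plant import r
def cam(n):
    c=r.camera_info(n); return c,np.array(c["R"]),np.array(c["t"])
def ray(n,uv):
    c,R,t=cam(n); K=np.array([[c["fx"],0,c["cx"]],[0,c["fy"],c["cy"]],[0,0,1.]])
    p=cv2.undistortPoints(np.array(uv,float).reshape(-1,1,2),K,np.array([c["k1"],0,0,0,0.])).reshape(-1,2)
    return -R.T@t, np.c_[p,np.ones(len(p))]@R
def onz(n,uv,z):
    o,d=ray(n,uv); s=(z-o[2])/d[:,2]; return o+s[:,None]*d
def proj(n,X):
    c,R,t=cam(n); q=np.atleast_2d(X)@R.T+t; q=q[:,:2]/q[:,2:]; q=q*(1+c["k1"]*(q**2).sum(1))[:,None]
    return q*[c["fx"],c["fy"]]+[c["cx"],c["cy"]]
E
python3 - <<'E'
from h import *
for n in("top","side"):
    im=r.snapshot(n); cv2.imwrite(f"pics/{n}0.png",im[:,:,::-1]); c,R,t=cam(n); print(n,-R.T@t,R[2],c["fx"],c["k1"])
H=dict(oblong_tin=60,riser=50,round_tin=60,square_tin=56,mug=90,shaker=92)
for k,z in H.items():
    for s in r.silhouettes("top",k):
        m=s["mask"].astype(np.uint8)
        cs=max(cv2.findContours(m,0,2)[0],key=cv2.contourArea)
        P=onz("top",cs.reshape(-1,2),z)[:,:2].astype(np.float32)
        print(k,round(s["confidence"],2),s["rect"],m.sum(),np.round(cv2.minAreaRect(P)[0]),np.round(cv2.minAreaRect(P)[1]),cv2.minAreaRect(P)[2])
o=r.get_obs(); print(o["clock"],o["tool_pos"],o["ee_rot"],o["contact_force"])
E
```

```text
top [ 544.25783859   25.44849822 1302.55527842] [ 0.06035518 -0.0209574  -0.99795693] 606.3283614620282 -0.20881939107163508
side [ 344.41128946 -652.58135157  726.84226785] [ 0.28233222  0.68427704 -0.67234921] 508.04027405735786 -0.004871027448879503
oblong_tin 0.7 [305.2, 239.6, 65.2, 45.8] 2825 [548. -39.] [127.  96.] 89.4586410522461
riser 0.64 [193.9, 117.4, 264.3, 76.4] 14826 [779. -15.] [129. 551.] 3.6360280513763428
round_tin 0.96 [354.1, 175.1, 51.6, 46.5] 1697 [ 679. -130.] [92. 98.] 25.590534210205078
round_tin 0.71 [405.9, 279.1, 46.8, 45.2] 1772 [ 469. -225.] [101.  93.] 70.64342498779297
round_tin 0.68 [468.2, 138.8, 47.2, 44.6] 1704 [ 762. -369.] [ 91. 108.] 35.92217254638672
round_tin 0.65 [423.8, 212.3, 48.4, 40.6] 1688 [ 614. -267.] [100.  90.] 89.27032470703125
round_tin 0.6 [464.9, 252.6, 52.6, 42.7] 1751 [ 529. -361.] [105.  90.] 88.86334991455078
square_tin 0.62 [237.0, 185.6, 45.0, 50.3] 2111 [663. 120.] [99. 94.] 3.5961198806762695
mug 0.94 [119.2, 231.5, 60.2, 40.8] 1670 [575. 342.] [117.  82.] 72.8968734741211
shaker 0.59 [474.3, 198.0, 32.4, 26.4] 500 [ 654. -353.] [40. 63.] 17.275136947631836
0.4 [ 159.62680725 -655.79007266  231.14529335] [-3.11895618e+00 -3.74129150e-01  1.00880464e-04] [ 1.19990471  0.2895788  -0.18427738]
```

View pics/top0.png

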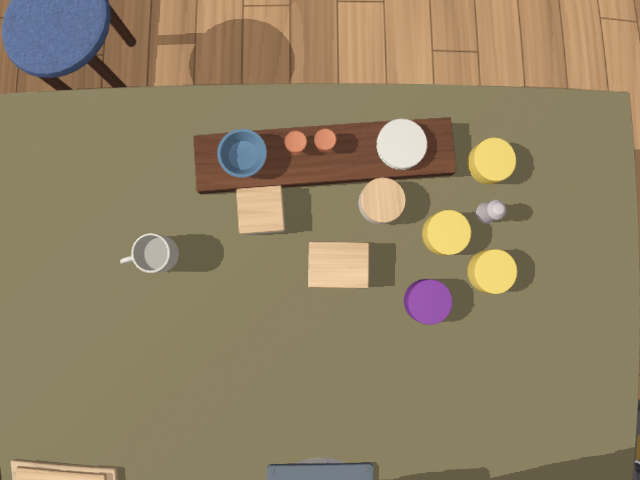

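View pics/side0.png

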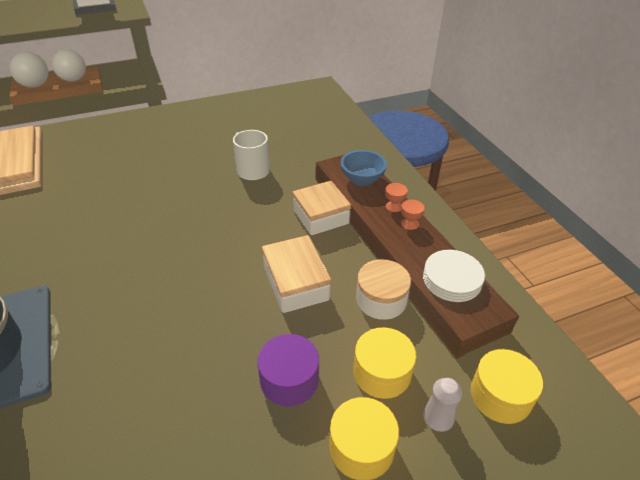

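Top view: the oblong tin's lid is at about (338,265), the square tin at (260,210) and the round tin at (382,200), all against or near the riser, whose front edge runs (200,191)–(455,175). The purple and yellow look-alikes are to the right. The side view agrees, and the work area is clear. Next I'll refine the positions from lid colours.

```bash
cat > m.py <<'E'
from h import *
from scipy.optimize import least_squares
def lids(im):
    hsv=cv2.cvtColor(im,cv2.COLOR_RGB2HSV); m=((hsv[...,2]>150)&(hsv[...,1]>60)&(hsv[...,1]<160)&(hsv[...,0]<22)).astype(np.uint8)
    m=cv2.morphologyEx(m,2,np.ones((3,3),np.uint8)); m=cv2.morphologyEx(m,3,np.ones((5,5),np.uint8)); m[:110]=0; m[440:]=0; m[:,:190]=0; m[:,460:]=0
    return [c for c in cv2.findContours(m,0,1)[0] if cv2.contourArea(c)>800]
def dense(c): return c.reshape(-1,2)
def measure():
    im=r.snapshot("top"); out={}
    for c in lids(im):
        z=60; P=onz("top",dense(c),z)[:,:2]
        (x,y),(w,h),a=cv2.minAreaRect(P.astype(np.float32))
        # robust rectangle fit (distance to boundary)
        def f(p,w=None):
            C,S=np.cos(p[2]),np.sin(p[2]); q=(P-p[:2])@np.array([[C,-S],[S,C]])
            d=np.abs(q)-[p[3],p[4]]; return np.max(d,1)
        a0=np.deg2rad(((a+45)%90)-45); C,S=np.cos(a0),np.sin(a0)
        q=np.ptp((P-[x,y])@np.array([[C,-S],[S,C]]),axis=0)/2
        s=least_squares(f,[x,y,a0,*q],loss="soft_l1",f_scale=1.5).x
        (cx,cy),rad=cv2.minEnclosingCircle(P.astype(np.float32))
        print("lid px",np.round(c.reshape(-1,2).mean(0)),"area",cv2.contourArea(c),"rect",np.round(s,3),"sizes",np.round(2*s[3:],1),"circ",np.round([cx,cy,rad],1), "mean", np.round(P.mean(0),1), "hw/area m2",round(cv2.contourArea(P.astype(np.float32))))
    return im
if __name__=="__main__":
    im=measure()
    # riser front edge: top-face silhouette front line
    for k in("riser",):
        m=r.silhouettes("top",k)[0]["mask"]
        for z in(50,0):
            u=[];
            for x in range(205,450):
                rows=np.where(m[:,x])[0]
                if len(rows): u.append((x,rows.max()+.5))
            P=onz("top",u,z); f=np.polyfit(P[:,1],P[:,0],1)
            for _ in range(4):
                e=P[:,0]-np.polyval(f,P[:,1]); k_=abs(e-np.median(e))<4; f=np.polyfit(P[k_,1],P[k_,0],1)
            print("front edge z",z,"x=%.2f+%.4f*y"%(f[1],f[0]),k_.sum(), np.std(e[k_]))
E
python3 m.py
```

```text
lid px [338. 265.] area 2683.0 rect [ 5.47606e+02 -3.92940e+01 -1.60000e-02  4.59870e+01  6.15180e+01] sizes [ 92. 123.] circ [547.7 -39.4  75.8] mean [547.6 -39.3] hw/area m2 11294
lid px [259. 209.] area 2004.0 rect [6.62480e+02 1.21388e+02 6.60000e-02 4.60920e+01 4.64310e+01] sizes [92.2 92.9] circ [662.2 121.1  64.2] mean [662.3 121.3] hw/area m2 8552
lid px [382. 200.] area 1542.5 rect [ 6.80505e+02 -1.33294e+02 -1.30000e-02  4.28160e+01  4.27990e+01] sizes [85.6 85.6] circ [ 680.6 -133.1   47.3] mean [ 680.4 -132.9] hw/area m2 6699
front edge z 50 x=714.10+-0.0624*y 191 1.4680601159619473
front edge z 0 x=720.75+-0.0627*y 189 1.4611539617629663
```

```bash
cat > g.py <<'E'
import sys
from h import *
from scipy.spatial.transform import Rotation as Ro
TH=.064; N=np.array([np.cos(TH),np.sin(TH)]); E=np.array([-N[1],N[0]])
def go(n,e,z,yaw):
    o=r.get_obs(); M=Ro.from_rotvec(o["ee_rot"]).as_matrix(); p=np.array(o["tool_pos"])
    y0=np.arctan2(M[1,0],M[0,0]); T=np.r_[n*N+e*E,z]
    print("now n,e,z",np.round([p[:2]@N,p[:2]@E,p[2]],1),"yaw",round(y0,3),"->",np.round(M.T@(T-p)/1000,4),"turn",round(-(yaw-y0),3),"j7",round(o["joint_pos"][6],2),"F",np.round(o["contact_force"],1),"w",o["grip_width"],"t",o["clock"])
if __name__=="__main__": a=[float(x) for x in sys.argv[1:]]; go(*a)
E
python3 g.py 544 -180 230 1.635
```

```text
now n,e,z [ 117.4 -664.7  231.2] yaw 0.239 -> [ 0.5044 -0.4031  0.0013] turn -1.396 j7 -0.06 F [ 1.2 -0.2  0.1] w 85.45451559170817 t 0.5
```

Call:
step_arm:
  deltas:
    - {"translation":[0.045,-0.036,0],"turn":-0.12}
    - {"translation":[0.09,-0.072,0],"turn":-0.25}
    - {"translation":[0.135,-0.108,0],"turn":-0.37}
    - {"translation":[0.18,-0.144,0],"turn":-0.5}
    - {"translation":[0.225,-0.18,0],"turn":-0.62}
  hand: 105

```text
clock: 1.12
tool_pos: [336.7, -426.3, 231.6]
ee_rot: [2.853, 1.313, 0.0]
contact_force: [1.3, -0.9, -0.5]
grip_width: 50.3
grasp_force: 0.0
```

```bash
python3 g.py 544 -180 230 1.635
```

```text
now n,e,z [ 308.8 -446.9  231.6] yaw 0.863 -> [ 0.3554 -0.0177  0.0015] turn -0.772 j7 0.02 F [ 1.3 -0.9 -0.5] w 50.3112268184108 t 1.125
```

Call:
step_arm:
  deltas:
    - {"translation":[0.06,-0.003,0],"turn":-0.16}
    - {"translation":[0.12,-0.006,0],"turn":-0.32}
    - {"translation":[0.18,-0.009,0],"turn":-0.48}
    - {"translation":[0.24,-0.012,0],"turn":-0.64}
    - {"translation":[0.3,-0.015,0],"turn":-0.77}

```text
clock: 1.75
tool_pos: [521.4, -189.4, 231.7]
ee_rot: [2.151, 2.289, 0.0]
contact_force: [0.2, -1.2, 0.0]
grip_width: 50.5
grasp_force: 0.0
```

```bash
python3 g.py 544 -180 12 1.635
```

```text
now n,e,z [ 508.2 -222.4  231.7] yaw 1.633 -> [0.0426 0.0355 0.2197] turn -0.002 j7 0.12 F [ 0.2 -1.2  0. ] w 50.4670296588929 t 1.75
```

Call:
step_arm:
  deltas:
    - {"translation":[0.0426,0.0355,0.02]}
    - {"translation":[0.0426,0.0355,0.07]}
    - {"translation":[0.0426,0.0355,0.12]}
    - {"translation":[0.0426,0.0355,0.17]}
    - {"translation":[0.0426,0.0355,0.217]}

```text
validation failed for argument at $.de...
```

```bash
python3 g.py 544 -122 14 1.635; python3 -c "
from h import *
cv2.imwrite('pics/s1.png',r.snapshot('side')[100:400,150:550,::-1].repeat(2,0).repeat(2,1))"
```

```text
now n,e,z [ 508.2 -222.4  231.7] yaw 1.633 -> [0.1006 0.0354 0.2176] turn -0.002 j7 0.12 F [ 0.2 -1.2  0. ] w 50.4670296588929 t 1.75
```

View pics/s1.png

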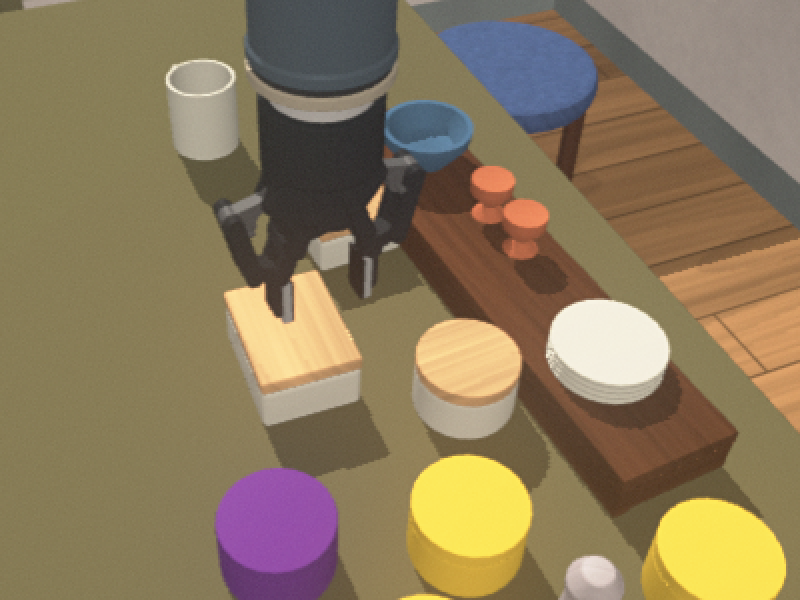

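The move was refused because rows need "turn". The picture shows the gripper high at about (310,230), with the fingers spread along the riser's x and everything untouched.

Call:
step_arm:
  deltas:
    - {"translation":[0.042,0.0355,0.02],"turn":0}
    - {"translation":[0.042,0.0355,0.07],"turn":0}
    - {"translation":[0.042,0.0355,0.12],"turn":0}
    - {"translation":[0.042,0.0355,0.17],"turn":0}
    - {"translation":[0.042,0.0355,0.217],"turn":0}

```text
clock: 2.42
tool_pos: [553.3, -147.2, 12.9]
ee_rot: [2.157, 2.284, 0.0]
contact_force: [0.3, -1.0, -0.8]
grip_width: 50.4
grasp_force: 0.0
```

```bash
python3 g.py 544 -122 14 1.635
```

```text
now n,e,z [ 542.7 -182.3   12.9] yaw 1.628 -> [ 0.0603  0.0009 -0.0011] turn -0.007 j7 -0.14 F [ 0.3 -1.  -0.8] w 50.40394261422299 t 2.425
```

Call:
step_arm:
  deltas:
    - {"translation":[0.015,0.001,0],"turn":0}
    - {"translation":[0.026,0.001,0],"turn":-0.007}
    - {"translation":[0.032,0.001,0],"turn":-0.007}
    - {"translation":[0.038,0.001,0],"turn":-0.007}
    - {"translation":[0.044,0.001,0],"turn":-0.007}

```text
clock: 3.05
tool_pos: [552.3, -103.2, 15.2]
ee_rot: [2.148, 2.29, 0.001]
contact_force: [1.2, -3.2, 1.8]
grip_width: 49.9
grasp_force: 0.0
```

Call:
step_arm:
  deltas:
    - {"translation":[0.004,0,0],"turn":0}
    - {"translation":[0.008,0,0],"turn":0}
    - {"translation":[0.011,0,0],"turn":0}
    - {"translation":[0.013,0,0],"turn":0}
    - {"translation":[0.013,0,0],"turn":0}

```text
clock: 3.68
tool_pos: [551.3, -90.6, 14.8]
ee_rot: [2.148, 2.291, -0.0]
contact_force: [-0.3, -4.7, 6.7]
grip_width: 50.2
grasp_force: 0.0
```

```bash
python3 g.py 544 -122 14 1.635; python3 -c "
from h import *
s=r.snapshot('top');cv2.imwrite('pics/t1.png',s[100:350,150:500,::-1].repeat(2,0).repeat(2,1))
cv2.imwrite('pics/s2.png',r.snapshot('side')[100:400,150:550,::-1].repeat(2,0).repeat(2,1))"
```

```text
now n,e,z [ 544.3 -125.6   14.8] yaw 1.635 -> [ 0.0036 -0.0003  0.0007] turn 0.0 j7 -0.23 F [-0.3 -4.7  6.7] w 50.209184740041145 t 3.675
```

View pics/s2.png

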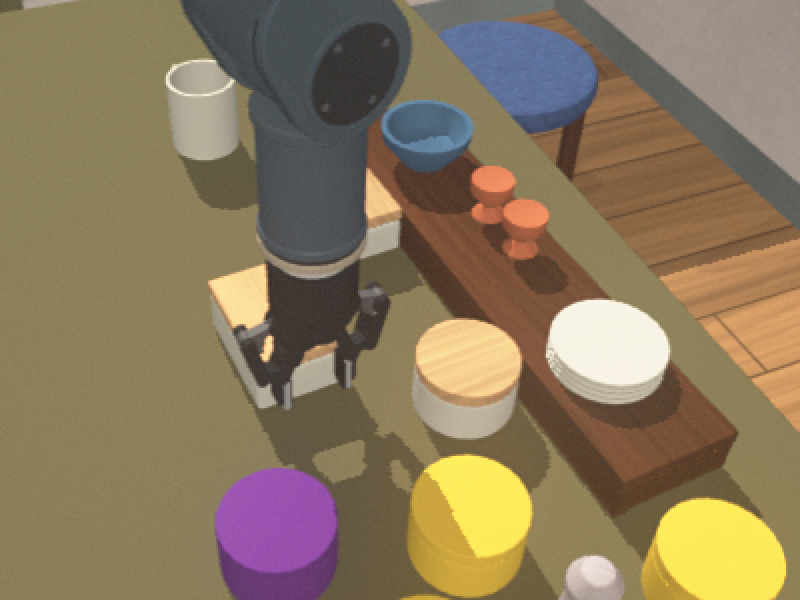

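The side picture shows the two fingers at (285,390) and (345,370) against the tin's near short side, and the tin has slid left. I'll back off and measure.

Call:
step_arm:
  deltas:
    - {"translation":[-0.02,0,0],"turn":0}
    - {"translation":[-0.05,0,0],"turn":0}
    - {"translation":[-0.07,0,-0.03],"turn":0}
    - {"translation":[-0.07,0,-0.09],"turn":0}
    - {"translation":[-0.07,0,-0.15],"turn":0}

```text
clock: 4.4
tool_pos: [554.8, -159.3, 165.4]
ee_rot: [-2.147, -2.291, 0.0]
contact_force: [2.4, -0.6, -0.6]
grip_width: 50.5
grasp_force: 0.0
```

```bash
python3 m.py | head -3; python3 g.py 440 -49 180 0.064; python3 -c "
from h import *
cv2.imwrite('pics/t2.png',r.snapshot('top')[100:350,150:500,::-1].repeat(2,0).repeat(2,1))"
```

```text
lid px [326. 267.] area 2708.0 rect [ 5.43599e+02 -1.50850e+01  7.00000e-02  4.62870e+01  6.14510e+01] sizes [ 92.6 122.9] circ [543.8 -15.   76.5] mean [543.6 -14.8] hw/area m2 11374
lid px [259. 209.] area 2008.0 rect [6.62413e+02 1.21360e+02 6.50000e-02 4.61620e+01 4.64550e+01] sizes [92.3 92.9] circ [662.2 121.1  64.2] mean [662.3 121.3] hw/area m2 8569
lid px [382. 200.] area 1548.5 rect [ 6.80668e+02 -1.33293e+02 -1.08000e-01  4.30830e+01  4.28540e+01] sizes [86.2 85.7] circ [ 680.8 -133.3   47.4] mean [ 680.5 -133. ] hw/area m2 6726
now n,e,z [ 547.3 -194.7  170.4] yaw 1.636 -> [ 0.1458 -0.107  -0.0108] turn 1.572 j7 0.0 F [ 1.2 -0.1 -0.2] w 50.180328746877684 t 4.5
```

View pics/t2.png

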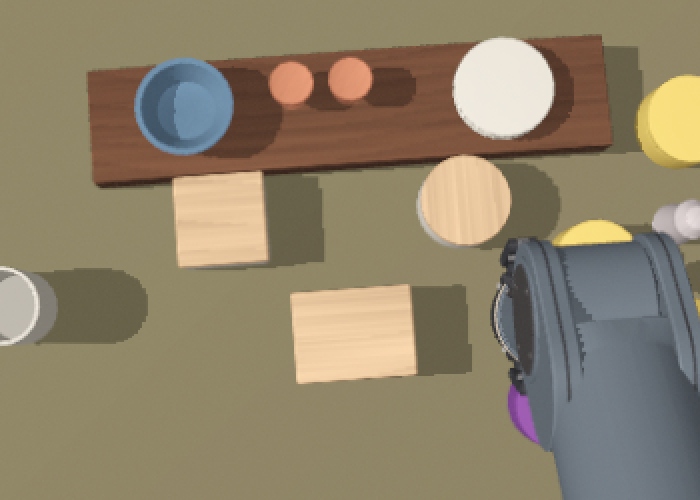

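Top view: the tin at (353,333) in the crop is now parallel to the riser and centred on the gap (e −49.9 against −48.6), and the other tins have not moved. Next I go behind it and turn the gripper.

Call:
step_arm:
  deltas:
    - {"translation":[0.0,-0.02,-0.02],"turn":0.18}
    - {"translation":[0.0,-0.04,-0.03],"turn":0.36}
    - {"translation":[0.03,-0.06,-0.03],"turn":0.54}
    - {"translation":[0.06,-0.08,-0.03],"turn":0.72}
    - {"translation":[0.09,-0.1,-0.03],"turn":0.9}
  hand: 0

```text
clock: 5.18
tool_pos: [448.2, -75.2, 193.1]
ee_rot: [-2.933, -1.121, 0.003]
contact_force: [0.2, 0.8, -0.1]
grip_width: 85.7
grasp_force: 0.0
```

```bash
python3 g.py 446 -49 200 0.064
```

```text
now n,e,z [ 442.4 -103.7  193.1] yaw 0.73 -> [ 0.0366 -0.0408 -0.0068] turn 0.666 j7 -0.89 F [ 0.2  0.8 -0.1] w 85.69533391720398 t 5.175
```

Call:
step_arm:
  deltas:
    - {"translation":[0.012,-0.013,0],"turn":0.17}
    - {"translation":[0.024,-0.026,0],"turn":0.34}
    - {"translation":[0.0366,-0.0408,0],"turn":0.5}
    - {"translation":[0.0366,-0.0408,0],"turn":0.666}
    - {"translation":[0.0366,-0.0408,0],"turn":0.666}

```text
clock: 5.8
tool_pos: [448.8, -21.1, 193.3]
ee_rot: [3.139, 0.113, -0.004]
contact_force: [-0.1, 0.3, -0.8]
grip_width: 85.1
grasp_force: 0.0
```

```bash
python3 g.py 446 -49.5 12 0.064
```

```text
now n,e,z [446.5 -49.8 193.3] yaw 0.072 -> [-1.000e-04 -3.000e-04  1.813e-01] turn 0.008 j7 -1.6 F [-0.1  0.3 -0.8] w 85.08181727395521 t 5.8
```

Call:
step_arm:
  deltas:
    - {"translation":[0,0,0.045],"turn":0.008}
    - {"translation":[0,0,0.09],"turn":0.008}
    - {"translation":[0,0,0.135],"turn":0.008}
    - {"translation":[0,0,0.18],"turn":0.008}
    - {"translation":[0,0,0.18],"turn":0.008}

```text
clock: 6.42
tool_pos: [447.0, -21.7, 11.7]
ee_rot: [-3.14, -0.102, 0.011]
contact_force: [-0.5, 0.8, 0.2]
grip_width: 85.1
grasp_force: 0.0
```

```bash
python3 g.py 609 -49.5 12 0.064
```

```text
now n,e,z [444.7 -50.2  11.7] yaw 0.065 -> [ 0.1643 -0.0005 -0.0015] turn 0.001 j7 -1.67 F [-0.5  0.8  0.2] w 85.14073220204841 t 6.425
```

Call:
step_arm:
  deltas:
    - {"translation":[0.015,-0.001,0],"turn":0}
    - {"translation":[0.027,-0.001,0],"turn":0}
    - {"translation":[0.035,-0.001,0],"turn":0}
    - {"translation":[0.043,-0.001,0],"turn":0}
    - {"translation":[0.051,-0.001,0],"turn":0}

```text
clock: 7.05
tool_pos: [500.1, -17.6, 14.5]
ee_rot: [3.14, 0.097, -0.002]
contact_force: [-3.9, -0.8, 3.0]
grip_width: 85.8
grasp_force: 1.9
```

Call:
step_arm:
  deltas:
    - {"translation":[0.009,0,0],"turn":0}
    - {"translation":[0.018,0,0],"turn":0}
    - {"translation":[0.027,0,0],"turn":0}
    - {"translation":[0.036,0,0],"turn":0}
    - {"translation":[0.045,0,0],"turn":0}

```text
clock: 7.68
tool_pos: [546.0, -14.6, 14.2]
ee_rot: [-3.14, -0.097, -0.0]
contact_force: [-3.0, -0.0, 1.3]
grip_width: 85.3
grasp_force: 1.6
```

```bash
python3 g.py 609 -49.5 12 0.064; python3 m.py|grep lid;  python3 -c "
from h import *
a=r.snapshot('top')[100:350,150:500,::-1]; b=r.snapshot('side')[130:380,170:520,::-1]
cv2.imwrite('pics/b3.png',np.hstack([a,b])) "
```

```text
now n,e,z [544.  -49.5  14.2] yaw 0.062 -> [ 0.065  -0.0002  0.0022] turn -0.002 j7 -1.66 F [-3.  -0.   1.3] w 85.27195886490975 t 7.675
lid px [321. 226.] area 1209.5 rect [ 6.28193e+02 -9.75800e+00  8.80000e-02  2.14380e+01  6.11630e+01] sizes [ 42.9 122.3] circ [622.9  -9.4  67.2] mean [627.   -4.6] hw/area m2 5123
lid px [260. 210.] area 2010.5 rect [6.62440e+02 1.21337e+02 6.40000e-02 4.61860e+01 4.64780e+01] sizes [92.4 93. ] circ [662.1 120.9  64.2] mean [662. 121.] hw/area m2 8580
lid px [382. 200.] area 1550.5 rect [ 6.80746e+02 -1.33325e+02 -9.10000e-02  4.29810e+01  4.30450e+01] sizes [86.  86.1] circ [ 680.9 -132.9   47.6] mean [ 680.5 -133. ] hw/area m2 6734
```

View pics/b3.png

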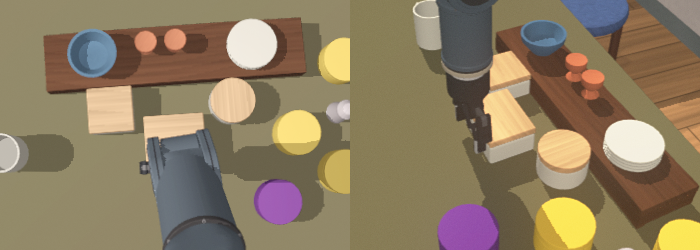

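The left picture shows the tin's front at (175,125) entering between the square tin (110,110) and the round tin (232,100), centred and straight. I'll continue.

Call:
step_arm:
  deltas:
    - {"translation":[0.01,0,0],"turn":0}
    - {"translation":[0.02,0,0],"turn":0}
    - {"translation":[0.03,0,0],"turn":0}
    - {"translation":[0.04,0,0],"turn":0}
    - {"translation":[0.05,0,0],"turn":0}

```text
clock: 8.5
tool_pos: [595.9, -11.5, 14.2]
ee_rot: [-3.14, -0.097, 0.0]
contact_force: [-1.6, -0.1, -1.2]
grip_width: 85.7
grasp_force: 0.9
```

Call:
step_arm:
  deltas:
    - {"translation":[0.002,0,0],"turn":0}
    - {"translation":[0.004,0,0],"turn":0}
    - {"translation":[0.006,0,0],"turn":0}
    - {"translation":[0.008,0,0],"turn":0}
    - {"translation":[0.01,0,0],"turn":0}

```text
clock: 9.12
tool_pos: [605.4, -11.0, 14.3]
ee_rot: [3.14, 0.097, -0.0]
contact_force: [-3.1, 0.6, 0.3]
grip_width: 85.6
grasp_force: 1.1
```

```bash
python3 g.py 614 -49.5 12 0.064; python3 m.py|grep lid
```

```text
now n,e,z [603.4 -49.7  14.3] yaw 0.062 -> [ 0.0106 -0.0002  0.0023] turn -0.002 j7 -1.65 F [-3.1  0.6  0.3] w 85.61304976211476 t 9.125
lid px [260. 210.] area 2012.5 rect [6.62465e+02 1.21316e+02 6.40000e-02 4.62100e+01 4.65010e+01] sizes [92.4 93. ] circ [662.1 120.9  64.2] mean [662.1 121. ] hw/area m2 8588
lid px [382. 200.] area 1544.5 rect [ 6.81142e+02 -1.33136e+02  3.48000e-01  4.22640e+01  4.28300e+01] sizes [84.5 85.7] circ [ 680.7 -133.3   47.4] mean [ 680.7 -132.9] hw/area m2 6709
```

Now I creep forward until the force rises.

Call:
step_arm:
  deltas:
    - {"translation":[0.0015,0,0],"turn":0}
    - {"translation":[0.003,0,0],"turn":0}
    - {"translation":[0.0045,0,0],"turn":0}
    - {"translation":[0.006,0,0],"turn":0}
    - {"translation":[0.0075,0,0],"turn":0}

```text
clock: 9.85
tool_pos: [612.8, -10.5, 14.3]
ee_rot: [-3.14, -0.097, 0.0]
contact_force: [-3.8, -0.2, 1.2]
grip_width: 85.3
grasp_force: 1.6
```

Call:
step_arm:
  deltas:
    - {"translation":[0.001,0,0],"turn":0}
    - {"translation":[0.002,0,0],"turn":0}

```text
clock: 10.1
tool_pos: [614.7, -10.4, 14.3]
ee_rot: [-3.14, -0.097, 0.0]
contact_force: [-3.9, 0.1, 1.9]
grip_width: 85.5
grasp_force: 1.7
```

Call:
step_arm:
  deltas:
    - {"translation":[0.001,0,0],"turn":0}
    - {"translation":[0.002,0,0],"turn":0}

```text
clock: 10.35
tool_pos: [615.8, -10.3, 14.2]
ee_rot: [3.14, 0.097, -0.003]
contact_force: [-8.4, -0.3, 6.9]
grip_width: 85.6
grasp_force: 4.5
```

Call:
step_arm:
  deltas:
    - {"translation":[0.001,0,0],"turn":0}
    - {"translation":[0.002,0,0],"turn":0}

```text
clock: 10.6
tool_pos: [615.7, -10.4, 14.0]
ee_rot: [3.14, 0.098, -0.009]
contact_force: [-15.1, -2.4, 11.0]
grip_width: 85.1
grasp_force: 7.6
```

Firm stop at 15 N with the TCP no longer advancing. Back off straight, rise and verify.

Call:
step_arm:
  deltas:
    - {"translation":[-0.01,0,0],"turn":0}
    - {"translation":[-0.03,0,0],"turn":0}
    - {"translation":[-0.07,0,0],"turn":0}
    - {"translation":[-0.11,0,0],"turn":0}
    - {"translation":[-0.15,0,0],"turn":0}

```text
clock: 11.22
tool_pos: [468.9, -19.3, 14.6]
ee_rot: [-3.14, -0.097, -0.004]
contact_force: [0.4, 0.5, 0.5]
grip_width: 85.5
grasp_force: 0.0
```

Call:
step_arm:
  deltas:
    - {"translation":[0,0.05,-0.03],"turn":0}
    - {"translation":[0,0.1,-0.06],"turn":0}
    - {"translation":[0,0.15,-0.09],"turn":0}
    - {"translation":[0,0.2,-0.12],"turn":0}
    - {"translation":[0,0.2,-0.12],"turn":0}

```text
clock: 11.85
tool_pos: [482.8, -224.5, 136.7]
ee_rot: [3.136, 0.086, 0.01]
contact_force: [0.5, 0.8, -0.1]
grip_width: 85.6
grasp_force: 0.0
```

```bash
python3 m.py; python3 g.py 446 -250 150 0.064; python3 -c "
from h import *
a=r.snapshot('top')[100:350,150:500,::-1]; b=r.snapshot('side')[100:350,170:520,::-1]
cv2.imwrite('pics/b4.png',np.hstack([a,b])) "
```

```text
lid px [259. 209.] area 2007.0 rect [6.62411e+02 1.21383e+02 6.50000e-02 4.61610e+01 4.64310e+01] sizes [92.3 92.9] circ [662.2 121.1  64.2] mean [662.3 121.3] hw/area m2 8565
lid px [322. 204.] area 2662.0 rect [ 6.72811e+02 -7.63600e+00  6.20000e-02  4.64160e+01  6.12710e+01] sizes [ 92.8 122.5] circ [672.6  -7.1  75.6] mean [672.6  -7.1] hw/area m2 11369
lid px [382. 200.] area 1551.5 rect [ 6.80472e+02 -1.33058e+02  3.94000e-01  4.27330e+01  4.26700e+01] sizes [85.5 85.3] circ [ 680.7 -133.    47.3] mean [ 680.5 -132.8] hw/area m2 6738
front edge z 50 x=718.28+-0.0479*y 184 1.9378332583016928
front edge z 0 x=725.18+-0.0475*y 179 1.9262128175970146
now n,e,z [ 466.7 -249.8  134.5] yaw 0.06 -> [-0.0207  0.0003 -0.0155] turn -0.004 j7 -1.28 F [-0.2  0.4 -0.5] w 85.18068692712205 t 11.95
```

View pics/b4.png

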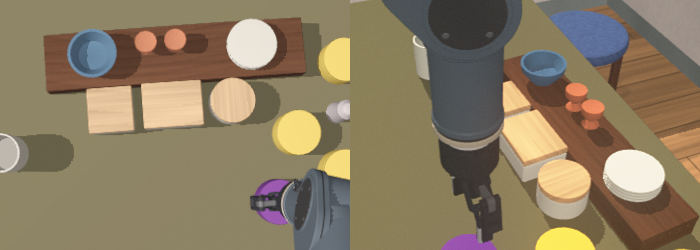

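The tins now stand in one row against the riser: the oblong tin is at (172,103), yaw 0.062 against the riser's 0.064, and its depth matches the neighbours. Neither neighbour moved, and the gripper is clear.

```bash
python3 -c "
from plant import r
print(r.job_done())"
```

```text
the job is handed in; nothing more can be done
None
```

I slid the oblong tin into the gap, flush against the riser and about 2 mm off centre; the round and square tins measured unmoved, I never went near the mug or shaker, and I handed the job in at about 12 s.

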